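# Fetch the hub from under the rings on a clipped transport spindle

### The arm

A 6-joint arm with a two-finger parallel gripper is mounted at the origin on the work surface. World frame = base frame: x ahead of the robot, y to its left, z up, the work surface at z = 0. Lengths are in m, angles in degrees, forces in N, time in s.
With the tool pointing down it reaches from about 0.275 to 0.75 m from the base axis. Payload 10.2 kg.
Tool frame: the origin (TCP) lies at the very end of the fingers, on their centre line; the grasp point (between the pads) lies 19 mm behind it; z points along the fingers, y is the line along which they close (so a half turn about z gives the same grasp; the last joint's range is limited). The gripper opens to 88 mm and grips with 3 to 60 N. Pads are 18 mm wide; open, the fingers measure 123 mm over their backs; the gripper's body (75 mm by 187 mm) begins 45 mm behind the grasp point.
Start: joints at [-83.789, 17.928, 85.812, -0, 76.261, -12.8], TCP at [0.171, -0.496, 0.239] pointing down, gripper open.
Joint ranges: [-168.41, 168.41], [-55.51, 124.54], [10.69, 146.95], [-70.63, 250.63], [1, 178], [-165.06, 165.06]. Speed limits (degrees/s): [136.94, 136.94, 172.46, 180, 180, 180].

### API

Orientations are given as a 3x3 rotation matrix whose columns are the frame's x, y, z axes.
In Python, from cell import observe, capture, job_done gives the robot as it stands. The module is installed in compiled form; this text tells all that it offers.
- The arm moves only by the tool send_rows, never from a script. Its argument "steps" is a list of rows, each a list of 7 numbers: the turn, a rotation vector about the tool's x, y, z in degrees, then the shift along the tool's x, y, z in m, then the gripper command: -1 is fully open, 1 is shut, values between are in proportion. A call has 1 to 12 rows; each row is the pose to reach, as a shift and turn from the pose commanded when the call began, along the tool's axes at that moment; what a row does not reach only later rows make up. A row lasts 1/12 s, in which the tool goes at most 41.7 mm and 7.16 degrees, less where a joint would pass 70% of its speed; a pose out of reach is approached as far as the arm can. A call with a gripper value outside its range is refused whole. The fingers move at their own pace and stop on an object; the grip force is fixed at half the most. Time passes only in rows, so rows that repeat a pose let the fingers close. It gives the time, the measured TCP pose, the force and the opening at its end, in the units of the state.
- observe(): the state, without advancing time (a new reading comes with each control period).
- capture(name): name is "scene" or "top" or "wrist"; returns a dict with "color" (400x640x3 uint8, red, green, blue), "fovy" (degrees; the focal length in pixels is half the picture's height over the tangent of half this angle, whatever the lens; pixels are square), "cx", "cy" (the principal point, pixels), "rvec" (rotation vector, rad) and "tvec" (3), from world to camera coordinates, as OpenCV has them. Camera axes: x right, y down, z forward; pixel columns grow to the right and rows downward; lengths in m; the calibration is good to about 2 mm. A picture is of the moment at which its call begins. There is no depth.
- job_done(): hands the job in, once; it reports no verdict.
The state is a dict: "t": time; "joint_positions": joint angles; "joint_velocities": joint speeds; "joint_efforts": joint torques, N m; "ee_pos": TCP position; "ee_rot": TCP orientation; "ft_force": force on the tool from outside, world axes, zero at the start; "ft_torque": the same for the moment, N m; "opening": finger opening in m.
Only numpy, scipy, OpenCV 4.12 (cv2) and the standard library are available. Lean on these libraries where they do the work, as an engineer would, in place of code of your own. Each camera call takes 0.05 s, during which the arm holds its last target. There are 200 camera calls.

### The job

The flanged hub at the bottom of the transport spindle has to be measured: first pull the R-clip sideways out of the post and lay it flat in the steel dish, where it stays, then park the bronze ring and the black ring in the two free pockets of the small cream tray and set the hub gently, flange down, fully home on the comparator's centring spigot, without dropping it. Then put the two rings back on the spindle in their old order, the black one down on the collar and the bronze one on top. Leave the blue and the green ring where they are.

Things in the scene. Friction and masses are not known exactly. Their poses are not given: they have to be found in the camera images.
- clip: R-clip, 4 mm steel wire, lying on the bronze ring. Origin: underside, mid-length, on the straight leg, which runs on y = 0 from x = -40 to 20; z up. Coil (grip it across y): centre x 26, y -9, 22 mm wide, 29 long, 8 high, sags 3 mm, free below for 30. Post axis at x = -16. A springy bent leg hugs the post on the -y side. Pull level along +x, under 10 N; clear after 40 mm. 28 g.
- bronze_ring: copper-coloured bronze ring, 48 mm outside diameter, 15 mm high, bore 26 mm; topmost on the spindle at the start. Origin: centre of its underside, z up. About 160 g.
- black_ring: black steel ring, 58 mm outside diameter, 15 mm high, bore 26 mm; under the bronze ring at the start. Origin: centre of its underside, z up. About 250 g.
- hub: bright steel flanged hub at the bottom of the spindle: a flange 72 mm in diameter and 6 mm thick below, and above it a neck 46 mm in diameter and 14 mm high (20 mm in all), bore 26 mm. Grip it by the neck. Origin: centre of the flange's underside, z up. About 290 g.
- spindle: Fixed spindle: blue round foot 120 mm wide, 8 thick; support collar 36 mm wide, top at z = 20; post 20 mm wide with conical nose from z = 76 to 84 (8 mm wide at the tip). Undersides of hub, black ring and bronze ring are at z = 20, 40 and 55 at the start. The 6 mm cross hole runs along x at z = 73, the clip's coil on the +x side. Origin: centre of the foot's underside, z up.
- tray: Fixed cream plastic tray, 164 mm square, 14 high, with four round pockets 74 mm wide and 3 deep (floor 11 mm above the origin) centred at x = +-40, y = +-40 mm. Those at (40, 40) and (-40, -40) hold the blue and the green ring; (40, -40) and (-40, 40) are free. Origin: centre of the underside, z up.
- gauge: Fixed comparator: dark granite base 30 mm high (x -55 to 105, y -65 to 65); brass spigot 20 mm wide, 18 high above the granite, the last 8 mm conical to 8 mm wide. Steel column 16 mm wide, 160 mm high, at x 85, y 45; its arm and dial, swung clear, reach along y to -59 at x 76 to 96, z 70 to 164 mm. Origin: on the spigot axis, at the base's underside, z up.
- dish: fixed round stainless parts dish, 132 mm across the rim, 16 mm high, flat floor 118 mm in diameter, 3 mm above the origin, wall 3 mm. Origin: centre of the underside, z up.
- blue_ring: blue anodised ring, 46 mm in diameter, 12 mm high, standing in a pocket of the tray; not part of the job. Origin: centre of its underside.
- green_ring: green plastic ring, 40 mm in diameter, 12 mm high, standing in a pocket of the tray; not part of the job. Origin: centre of its underside.
Not all that is in view belongs to the job. There is more than one size of the bronze_ring; the job needs the smallest. What is meant by the spindle is not orange, and is the smaller of those in its own colour.

How it is judged:
By the outcome, as a careful person would: the job done as asked, in the order asked, and still so for the second after the job is handed in, with the robot touching nothing.
It also fails if it takes over 144 s, if anything falls off the work surface, if the arm or the gripper's body presses on something with over 40 N, if the wrist force passes 120 N, or if a joint passes its speed limit or range.

## Working session

There is one attempt and no reset: what is moved stays moved. The work goes in short steps, Python scripts to look and compute and a tool call to move; the robot and the scene stay as the last step left them, time stands still between calls to the robot, and variables do not carry over. Pictures are saved under pics/ and viewed, on a budget of 14 in all, crops included, one or two more only if the job needs it, and the job is handed in when it is done.

Besides the shell and the picture viewer there is one more tool, called after "Emit:" as name([rows], argument=value, ...), one row to a line, values as JSON. send_rows: Moves the arm, as the interface text tells. Its arguments: {"type":"object","properties":{"steps":{"type":"array"}},"required":["steps"]}

```bash
ls; mkdir -p pics
cat > h.py <<'E'
import numpy as np, cv2
from cell import observe, capture, job_done
def save(n,f,crop=None,s=1):
    c=capture(n); im=c["color"][:,:,::-1].copy()
    np.save('pics/'+f+'.npy',c,allow_pickle=True)
    o=im
    if crop: x0,y0,x1,y1=crop; o=im[y0:y1,x0:x1]
    if s!=1: o=cv2.resize(o,None,fx=s,fy=s,interpolation=cv2.INTER_CUBIC)
    cv2.imwrite('pics/'+f+'.png',o); return c
def load(f): return np.load('pics/'+f+'.npy',allow_pickle=True).item()
def cam(c):
    h=c["color"].shape[0]; f=h/2/np.tan(np.radians(c["fovy"])/2)
    R=cv2.Rodrigues(np.array(c["rvec"],float))[0]; t=np.array(c["tvec"],float).ravel()
    return f,R,t
def ray(c,u,v,z):
    f,R,t=cam(c); d=R.T@np.array([(u-c["cx"])/f,(v-c["cy"])/f,1]); o=-R.T@t
    return o+d*(z-o[2])/d[2]
def proj(c,p):
    f,R,t=cam(c); q=R@np.array(p)+t; return np.array([c["cx"]+f*q[0]/q[2],c["cy"]+f*q[1]/q[2]])
def tool(target):  # shift in tool axes from present TCP to target
    o=observe(); return np.array(o["ee_rot"]).T@(np.array(target)-np.array(o["ee_pos"]))
E
python3 - <<'E'
from h import *
for n in("scene","top","wrist"):
    c=save(n,n+"0"); f,R,t=cam(c); print(n,c["fovy"],c["cx"],c["cy"],-R.T@t)
o=observe(); print(o)
a=[cv2.imread(f'pics/{n}0.png') for n in("scene","top")]
cv2.imwrite('pics/a.png',cv2.resize(np.vstack(a),None,fx=.75,fy=.75) if 0 else a[1])
E
```

```text
pics
scene 49.88618796959395 325.44730551338125 205.0173335296533 [0.82737359 0.3196313  0.83223598]
top 52.0276409293833 324.5625533792442 197.78991126354313 [ 0.41307895 -0.03491859  0.97013132]
wrist 61.64682157291225 325.90519117182316 200.52651880286112 [ 0.24470103 -0.47031327  0.38483963]
{'t': 0.15, 'joint_positions': array([-8.37890274e+01,  1.79490155e+01,  8.58392683e+01,  1.61363880e-03,
        7.62593596e+01, -1.27967549e+01]), 'joint_velocities': array([ 0.01894012, -0.15170409, -0.1340417 , -0.00566769,  0.01435353,
       -0.02374258]), 'joint_efforts': array([ 2.23478281e-03, -4.02300954e+01, -2.52320695e+01,  6.93728006e-02,
        3.43709858e-02, -7.90521995e-05]), 'ee_pos': array([ 0.17099562, -0.49621282,  0.23835106]), 'ee_rot': array([[ 9.45476846e-01,  3.25689314e-01, -6.27665787e-05],
       [ 3.25689251e-01, -9.45476506e-01,  8.29611520e-04],
       [ 2.10851281e-04, -8.04820884e-04, -9.99999654e-01]]), 'ft_force': array([-0.56863159, -0.48906651,  0.01225342]), 'ft_torque': array([ 0.01972266, -0.00846867, -0.02073786]), 'opening': 0.08824039602185908}
```

View pics/top0.png

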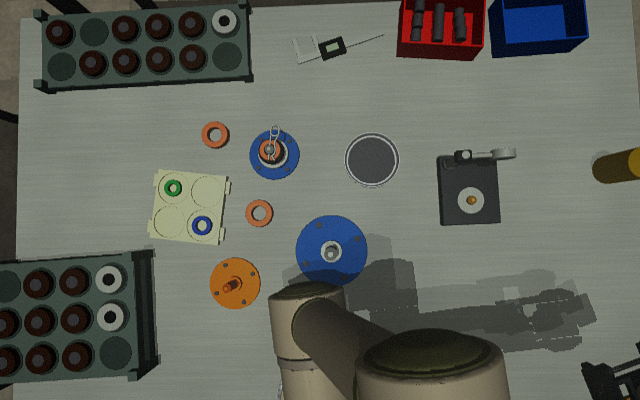

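View pics/scene0.png

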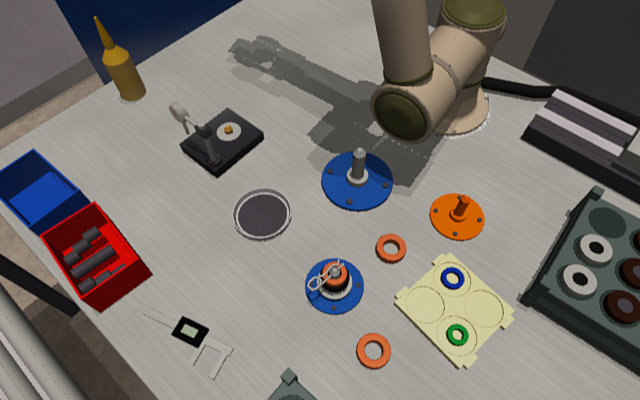

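Top view: the spindle candidates are blue small (274,155, with clip, bronze and black ring), blue large (331,250), and orange (235,283). The smaller blue one fits. The bronze candidates are on the spindle (270,151), loose at (216,135), and loose at (259,212). I'll confirm with one enlarged crop and measure.

Run:
```python
from h import *
t=load('top0'); s=load('scene0')
ti=t["color"][:,:,::-1]; si=s["color"][:,:,::-1]
a=cv2.resize(ti[110:210,195:305],(400,364),interpolation=cv2.INTER_CUBIC)
b=cv2.resize(si[245:325,290:378],(400,364),interpolation=cv2.INTER_CUBIC)
g=cv2.resize(ti[140:235,430:530],(400,380),interpolation=cv2.INTER_CUBIC)[:230]
d=cv2.resize(si[100:180,170:270],(400,320),interpolation=cv2.INTER_CUBIC)[:230]
cv2.imwrite('pics/b.png',np.vstack([np.hstack([a,b]),np.hstack([g,d])]))
def blobs(c,mask,z,name,amin=60):
    n,l,st,ce=cv2.connectedComponentsWithStats(mask.astype(np.uint8))
    for i in range(1,n):
        if st[i,4]>amin:
            cn=max(cv2.findContours((l==i).astype(np.uint8),0,1)[0],key=cv2.contourArea)
            h=cv2.convexHull(cn)
            P=np.array([ray(c,u,v,z)[:2] for u,v in h[:,0]])
            (x,y),r=cv2.minEnclosingCircle(P.astype(np.float32)*1000)
            e=cv2.fitEllipse((P*1000).astype(np.float32)) if len(P)>5 else None
            print(name,ce[i].round(),st[i,4],'circ',round(x,1),round(y,1),round(2*r,1),'ell',np.round(e[0],1),np.round(e[1],1))
for nm,c in(('top',t),('scn',s)):
    hsv=cv2.cvtColor(c["color"],cv2.COLOR_RGB2HSV); H,S,V=cv2.split(hsv)
    blobs(c,(H>100)&(H<125)&(S>120)&(V>50),.008,nm+' blue@8',400)
    blobs(c,(H<14)&(S>100)&(V>90),.012,nm+' orange@12',60)
    blobs(c,(H>20)&(H<40)&(S>25)&(S<120)&(V>150),.014,nm+' cream',1500)
    blobs(c,(H>12)&(H<32)&(S>120)&(V>80),.048,nm+' brass',8)
    # blobs: rings
    blobs(c,(H>60)&(H<90)&(S>150)&(V>60),.023,nm+' green@23',40)
```

```text
top blue@8 [537.  24.] 2320 circ 885.5 -538.3 218.8 ell [ 885.6 -536. ] [142.3 235.1]
top blue@8 [275. 157.] 1024 circ 580.6 113.7 118.7 ell [580.5 113.7] [117.3 118.4]
top blue@8 [331. 250.] 3376 circ 349.5 -16.0 166.5 ell [349.7 -16. ] [165.2 166.1]
top orange@12 [439.  28.] 1315 circ 887.3 -298.3 222.6 ell [ 889.  -298.6] [173.8 222. ]
top orange@12 [214. 134.] 361 circ 633.3 256.3 63.2 ell [633.3 256.2] [62.  62.7]
top orange@12 [264. 149.] 106 circ 592.9 128.0 48.3 ell [592.5 124.8] [47.  48.5]
top orange@12 [258. 213.] 381 circ 441.9 152.4 63.1 ell [442.  152.6] [62.2 62.7]
top cream [187. 206.] 3968 circ 461.7 319.9 227.6 ell [462.9 322.7] [205.9 226.9]
top brass [635. 162.] 265 circ 531.9 -700.7 65.0 ell [ 531.4 -706.9] [55.7 65.8]
top brass [472. 200.] 57 circ 457.5 -333.0 19.5 ell [ 457.3 -332.8] [18.1 19.7]
top brass [269. 215.] 19 circ 434.4 123.4 26.4 ell [434.4 123.4] [ 9.4 26.6]
top brass [234. 283.] 1779 circ 284.6 202.2 113.8 ell [284.7 202.3] [112.7 113.2]
top brass [226. 288.] 14 circ 274.1 222.1 8.5 ell [274.4 222. ] [7.7 9.3]
top green@23 [172. 188.] 127 circ 506
[... 594 characters left out ...]
33.5 237.0 ell [ 861.4 -329.5] [136.1 566.9]
scn orange@12 [391. 247.] 458 circ 437.0 150.7 64.1 ell [437.  150.5] [63.  63.3]
scn orange@12 [339. 277.] 174 circ 561.1 103.5 49.7 ell [561.7 107.9] [32.6 49.7]
scn orange@12 [374. 350.] 679 circ 629.1 254.4 64.7 ell [628.9 253.9] [62.8 63.9]
scn cream [455. 309.] 6513 circ 459.7 320.7 231.7 ell [458.6 319.8] [200.3 246.6]
scn brass [119.  67.] 1432 circ 483.6 -771.3 402.7 ell [ 487.1 -759.5] [ 72.  418.3]
scn brass [228. 129.] 41 circ 460.7 -329.4 20.5 ell [ 460.  -328.8] [16.9 20.7]
scn brass [457. 218.] 1531 circ 304.6 219.1 112.4 ell [304.5 219. ] [110.9 111.2]
scn green@23 [457. 334.] 226 circ 506.5 354.4 38.4 ell [506.4 354.4] [36.8 38.1]
```

View pics/b.png

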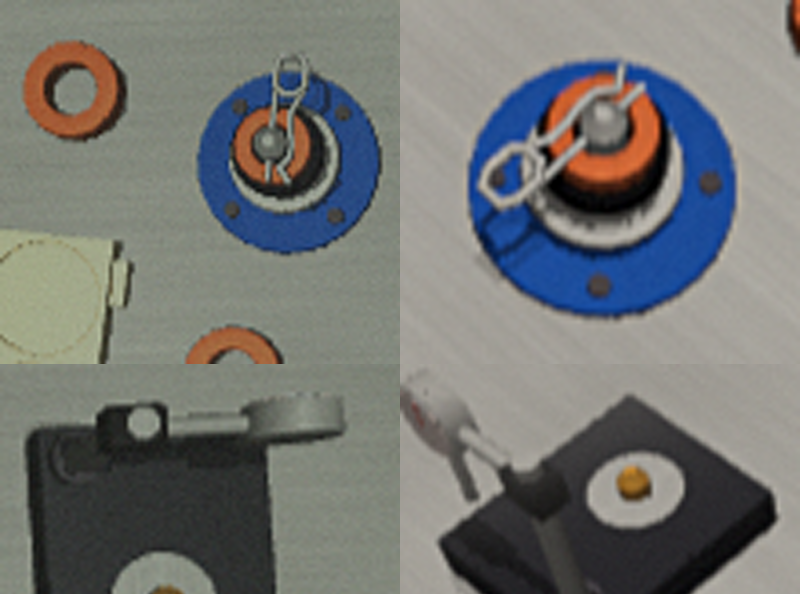

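The crops confirm it. The small blue spindle (118 mm foot) carries the clip, a 48 mm bronze ring, the black ring and the hub. The loose copper rings are about 63 mm, so they are not the ones wanted. The clip coil is at top px (275,131), and the gauge column is on the far left. Next I measure the dish, tray, gauge and clip.

Run:
```python
from h import *
def tri(cs,uvs):
    A=np.zeros((3,3));b=np.zeros(3)
    for c,(u,v) in zip(cs,uvs):
        f,R,t=cam(c);o=-R.T@t;d=R.T@np.array([(u-c["cx"])/f,(v-c["cy"])/f,1]);d/=np.linalg.norm(d)
        M=np.eye(3)-np.outer(d,d);A+=M;b+=M@o
    return np.linalg.solve(A,b)
t=load('top0'); s=load('scene0')
for c,n in((t,'top'),(s,'scn')):
    H,S,V=cv2.split(cv2.cvtColor(c["color"],cv2.COLOR_RGB2HSV))
    m=((H>20)&(H<45)&(S>15)&(S<120)&(V>110)).astype(np.uint8)
    m=cv2.morphologyEx(m,3,np.ones((5,5)));
    k=max(cv2.findContours(m,0,1)[0],key=cv2.contourArea)
    mm=np.zeros_like(m); cv2.drawContours(mm,[k],-1,1,-1); mm=cv2.morphologyEx(mm,2,np.ones((21,21)) if 0 else cv2.getStructuringElement(2,(19,19)))
    k=max(cv2.findContours(mm,0,1)[0],key=cv2.contourArea)
    P=np.array([ray(c,u,v,.012)[:2]*1000 for u,v in k[:,0]],np.float32)
    print(n,'tray',cv2.minAreaRect(P))
    # dish floor: dark grey blob
    for name,(z,seed) in {'dish':(.003,(372,160) if n=='top' else (262,214)),'gauge':(.03,(471,168) if n=='top' else (222,150)),'white':(.03,(463,207) if n=='top' else (220,133))}.items():
        g=cv2.GaussianBlur(c["color"],(3,3),0); msk=np.zeros((402,642),np.uint8)
        cv2.floodFill(g,msk,seed,(0,0,0),(14,)*3,(14,)*3,cv2.FLOODFILL_FIXED_RANGE|cv2.FLOODFILL_MASK_ONLY|(255<<8))
        k=max(cv2.findContours(msk[1:-1,1:-1],0,1)[0],key=cv2.contourArea); hh=cv2.convexHull(k)
        P=np.array([ray(c,u,v,z)[:2]*1000 for u,v in hh[:,0]],np.float32)
        print(n,name,cv2.fitEllipse(P) if name!='gauge' else cv2.minAreaRect(P))
print('spigot',tri((t,s),((472,200),(228,129))))
print('tip',tri((t,s),((195+269/3.64,110+142/3.64),(290+(605-400)/4.545,245+115/4.545))))
print('coil',tri((t,s),((195+291/3.64,110+75/3.64),(290+(508-400)/4.545,245+175/4.545))))
print('coil z73',ray(t,195+291/3.64,110+75/3.64,.073),ray(s,290+108/4.545,245+175/4.545,.073))
sp=np.array([.5805,.114,.073])
print('leg end top',ray(t,195+268/3.64,110+178/3.64,.073), 'scn',ray(s,290+(640-400)/4.545,245+87/4.545,.073))
```

```text
top tray ((481.00616455078125, 0.018798828125), (1477.7589111328125, 932.6959838867188), 89.3153076171875)
top dish ((560.7099609375, -116.58267974853516), (105.31110382080078, 105.81549072265625), 157.36444091796875)
top gauge ((487.56005859375, -346.6278076171875), (167.8857421875, 169.05149841308594), 88.5201187133789)
top white ((458.2613525390625, -336.2915954589844), (55.350494384765625, 55.76698684692383), 17.821617126464844)
scn tray ((391.91888427734375, -61.82940673828125), (1418.1627197265625, 1122.065185546875), 82.86140441894531)
scn dish ((558.0926513671875, -116.70939636230469), (103.84408569335938, 105.12889862060547), 64.67869567871094)
scn gauge ((484.1918029785156, -336.5487976074219), (157.15618896484375, 143.20249938964844), 1.810019612312317)
scn white ((454.917724609375, -337.168701171875), (53.38448715209961, 54.4053955078125), 59.60450744628906)
spigot [ 0.45633037 -0.33569842  0.03968745]
tip [0.5790779  0.11436477 0.08015295]
coil [0.62217384 0.10049114 0.072598  ]
coil z73 [0.62220283 0.10029291 0.073     ] [0.62216347 0.10074787 0.073     ]
leg end top [0.55916293 0.11553275 0.073     ] scn [0.55653011 0.11626016 0.073     ]
```

Emit:
send_rows([
  [0,0,24.5,0.31,-0.208,0,-1],
  [0,0,24.5,0.31,-0.208,0,-1],
  [0,0,24.5,0.31,-0.208,0,-1],
  [0,0,24.5,0.31,-0.208,0,-1],
  [0,0,24.5,0.62,-0.416,0,-1],
  [0,0,24.5,0.62,-0.416,0,-1],
  [0,0,24.5,0.62,-0.416,0,-1],
  [0,0,24.5,0.62,-0.416,0,-1],
  [0,0,24.5,0.62,-0.416,0,-1],
  [0,0,24.5,0.62,-0.416,0,-1],
  [0,0,24.5,0.62,-0.416,0,-1],
  [0,0,24.5,0.62,-0.416,0,-1],
])

```text
t: 1.15
ee_pos: [0.471, -0.0993, 0.2388]
ee_rot: [[0.995, -0.096, 0.0], [-0.096, -0.995, -0.0], [0.0, 0.0, -1.0]]
ft_force: [0.1, -0.9, 1.4]
opening: 0.0885
```

```bash
cat >> h.py <<'E'
def to(x,y,z,yaw=None):
    o=observe(); R=np.array(o["ee_rot"]); yw=np.degrees(np.arctan2(R[1,0],R[0,0]))
    print('t',o["t"],'pos',np.round(o["ee_pos"],4),'yaw',round(yw,2),'q6',round(o["joint_positions"][5],1),'F',np.round(o["ft_force"],1),'open',round(o["opening"],4))
    print(' shift',np.round(tool((x,y,z)),4),'turnz',None if yaw is None else round(-((yaw-yw+180)%360-180),2))
E
python3 - <<'E'
from h import *
to(.622,.1005,.15,-5.5)
t=load('top0'); s=load('scene0')
for c,n,sd in((t,'top',(153,225)),(s,'scn',(455,280))):
    H,S,V=cv2.split(cv2.cvtColor(c["color"],cv2.COLOR_RGB2HSV))
    m=((H>20)&(H<40)&(S>25)&(S<120)&(V>150)).astype(np.uint8)
    nn,l,st,ce=cv2.connectedComponentsWithStats(m); i=1+np.argmax(st[1:,4]); 
    k=max(cv2.findContours((l==i).astype(np.uint8),0,1)[0],key=cv2.contourArea)
    mm=np.zeros_like(m); cv2.drawContours(mm,[k],-1,1,-1); mm=cv2.morphologyEx(mm,2,np.ones((17,17)))
    k=max(cv2.findContours(mm,0,1)[0],key=cv2.contourArea)
    P=np.array([ray(c,u,v,.012)[:2]*1000 for u,v in k[:,0]],np.float32)
    print(n,'tray',cv2.minAreaRect(P),cv2.boxPoints(cv2.minAreaRect(P)).round())
    M=cv2.moments(mm,True); print(ray(c,M['m10']/M['m00'],M['m01']/M['m00'],.012))
    mb=((H>100)&(H<125)&(S>100)&(V>50)).astype(np.uint8)*cv2.dilate(mm,np.ones((9,9)))
    k=max(cv2.findContours(mb,0,1)[0],key=cv2.contourArea)
    P=np.array([ray(c,u,v,.021)[:2]*1000 for u,v in cv2.convexHull(k)[:,0]],np.float32); print('bluering',cv2.fitEllipse(P))
E
```

```text
t 1.15 pos [ 0.471  -0.0993  0.2388] yaw -5.48 q6 69.6 F [ 0.1 -0.9  1.4] open 0.0885
 shift [ 0.1312 -0.2133  0.0888] turnz 0.02
top tray ((462.11798095703125, 322.7158508300781), (166.64593505859375, 163.6765899658203), 82.46978759765625) [[370. 251.]
 [532. 229.]
 [554. 395.]
 [392. 416.]]
[0.46135427 0.32186175 0.012     ]
bluering ((416.647216796875, 285.74053955078125), (43.794986724853516, 44.51660919189453), 23.24714469909668)
scn tray ((458.13446044921875, 320.6639404296875), (185.9716339111328, 166.05601501464844), 82.09886169433594) [[363. 240.]
 [528. 217.]
 [553. 401.]
 [389. 424.]]
[0.46256425 0.32476886 0.012     ]
bluering ((415.546630859375, 286.27398681640625), (43.42547607421875, 46.072052001953125), 111.41632080078125)
```

Emit:
send_rows([
  [0,0,0,0.13,-0.213,0.0,-1],
  [0,0,0,0.13,-0.213,0.0,-1],
  [0,0,0,0.131,-0.213,0.03,-0.1],
  [0,0,0,0.131,-0.213,0.06,-0.1],
  [0,0,0,0.131,-0.213,0.089,-0.1],
  [0,0,0,0.131,-0.213,0.089,-0.1],
  [0,0,0,0.131,-0.213,0.089,-0.1],
  [0,0,0,0.131,-0.213,0.089,-0.1],
  [0,0,0,0.131,-0.213,0.089,-0.1],
  [0,0,0,0.131,-0.213,0.089,-0.1],
  [0,0,0,0.131,-0.213,0.089,-0.1],
])

```text
t: 2.07
ee_pos: [0.6211, 0.0972, 0.1511]
ee_rot: [[0.995, -0.097, 0.002], [-0.097, -0.995, -0.0], [0.002, 0.0, -1.0]]
ft_force: [0.8, -0.5, 0.1]
opening: 0.0485
```

Run:
```python
from h import *
c=save("wrist","w1"); f,R,t=cam(c); print(-R.T@t,R[2])
to(.622,.1005,.066,-5.5)
print(proj(c,(.580,.1143,.084)),proj(c,(.622,.1005,.073)))
```

```text
[0.69844197 0.08993106 0.2978417 ] [-0.30127605  0.02726948 -0.95314696]
t 2.1167 pos [0.6211 0.0972 0.1511] yaw -5.56 q6 93.8 F [ 0.6 -0.4 -0. ] open 0.0485
 shift [ 0.0004 -0.0034  0.0851] turnz -0.06
[307.43951826 270.21816104] [320.83356355 208.2590389 ]
```

View pics/w1.png

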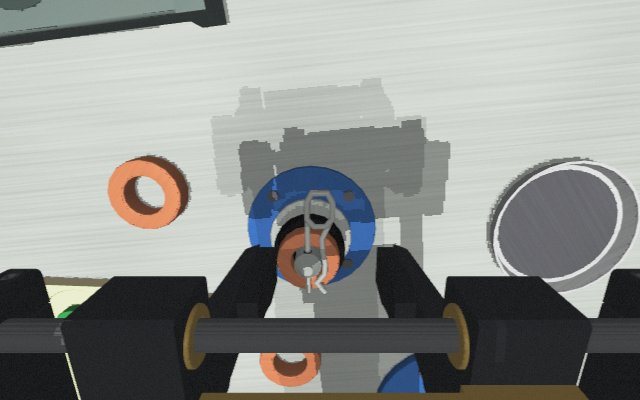

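The coil at (319,207) and the post tip at (309,265) match the projections. Descending and gripping.

Emit:
send_rows([
  [0,0,0,0.0005,-0.0035,0.03,-0.1],
  [0,0,0,0.0005,-0.0035,0.06,-0.1],
  [0,0,0,0.0005,-0.0035,0.075,-0.1],
  [0,0,0,0.0005,-0.0035,0.085,-0.1],
  [0,0,0,0.0005,-0.0035,0.085,-0.1],
  [0,0,0,0.0005,-0.0035,0.085,-0.1],
  [0,0,0,0.0005,-0.0035,0.085,0.2],
  [0,0,0,0.0005,-0.0035,0.085,0.6],
  [0,0,0,0.0005,-0.0035,0.085,1],
  [0,0,0,0.0005,-0.0035,0.085,1],
  [0,0,0,0.0005,-0.0035,0.085,1],
  [0,0,0,0.0005,-0.0035,0.085,1],
])

```text
t: 3.12
ee_pos: [0.622, 0.1016, 0.0651]
ee_rot: [[0.995, -0.096, 0.001], [-0.096, -0.995, -0.0], [0.001, -0.0, -1.0]]
ft_force: [-0.7, -0.2, 1.4]
opening: 0.0208
```

Run:
```python
from h import *
c=save("wrist","w2",(220,120,440,320),3)
to(.622,.1005,.066,-5.5)
```

```text
t 3.1667 pos [0.622  0.1016 0.065 ] yaw -5.49 q6 94.1 F [ 0.6 -0.8  1.7] open 0.0209
 shift [ 0.0001  0.0011 -0.001 ] turnz 0.01
```

View pics/w2.png

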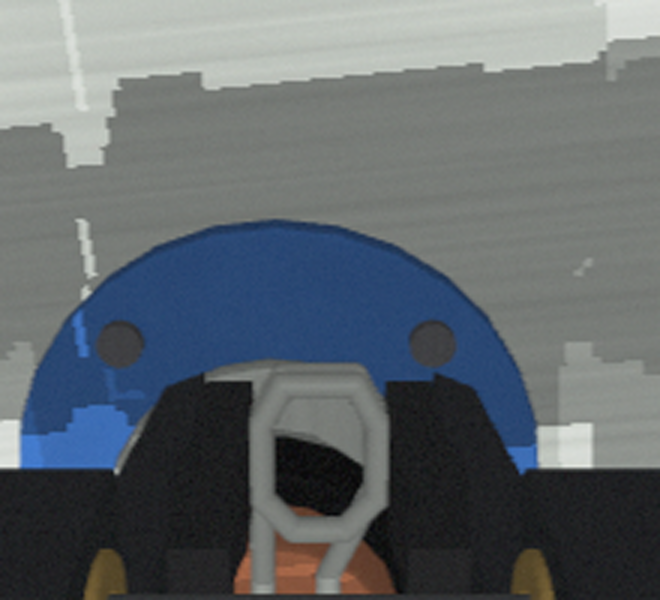

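The coil is held between the pads. Pulling along +x.

Emit:
send_rows([
  [0,0,0,0.003,0,0,1],
  [0,0,0,0.007,0,0,1],
  [0,0,0,0.011,0,0,1],
  [0,0,0,0.015,0,0,1],
  [0,0,0,0.019,0,0,1],
  [0,0,0,0.023,0,0,1],
  [0,0,0,0.027,0,0,1],
  [0,0,0,0.031,0,0,1],
  [0,0,0,0.036,0,0,1],
  [0,0,0,0.042,0,0,1],
  [0,0,0,0.048,0,0,1],
  [0,0,0,0.052,0,0,1],
])

```text
t: 4.17
ee_pos: [0.6744, 0.0966, 0.0647]
ee_rot: [[0.995, -0.096, 0.0], [-0.096, -0.995, 0.0], [0.0, -0.0, -1.0]]
ft_force: [0.1, 0.4, 0.7]
opening: 0.0212
```

Emit:
send_rows([
  [0,0,0,0.002,0,-0.01,1],
  [0,0,0,0.002,0,-0.03,1],
  [0,0,0,0.002,0,-0.05,1],
  [0,0,0,0.002,0,-0.05,1],
])

```text
t: 4.5
ee_pos: [0.6775, 0.0965, 0.1198]
ee_rot: [[0.995, -0.096, 0.007], [-0.096, -0.995, -0.0], [0.007, -0.001, -1.0]]
ft_force: [0.5, -0.0, 0.4]
opening: 0.0211
```

Run:
```python
from h import *
c=save("wrist","w3",(180,100,480,340),2.5)
to(.585,-.1275,.066,-5.5)
```

```text
t 4.55 pos [0.6767 0.0965 0.1174] yaw -5.49 q6 93.8 F [-0.6  0.3 -0.9] open 0.0206
 shift [-0.0701  0.2318  0.051 ] turnz 0.01
```

View pics/w3.png

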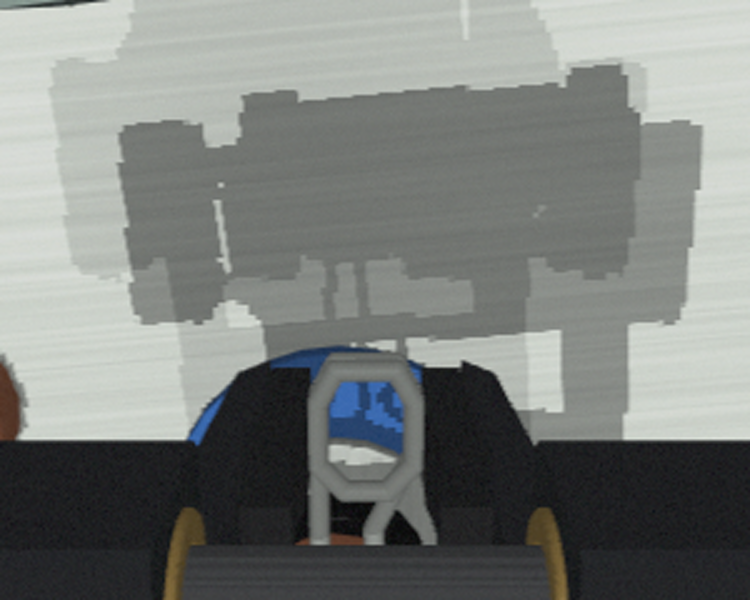

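Emit:
send_rows([
  [0,0,0,-0.023,0.04,0,1],
  [0,0,0,-0.046,0.08,0,1],
  [0,0,0,-0.07,0.12,0,1],
  [0,0,0,-0.07,0.16,0,1],
  [0,0,0,-0.07,0.2,0,1],
  [0,0,0,-0.07,0.227,0,1],
  [0,0,0,-0.07,0.227,0.03,1],
  [0,0,0,-0.07,0.227,0.06,1],
  [0,0,0,-0.07,0.227,0.08,1],
  [0,0,0,-0.07,0.227,0.09,1],
  [0,0,0,-0.07,0.227,0.09,1],
  [0,0,0,-0.07,0.227,0.09,1],
])

```text
t: 5.55
ee_pos: [0.5843, -0.1227, 0.025]
ee_rot: [[0.995, -0.095, -0.0], [-0.095, -0.995, 0.0], [-0.0, -0.0, -1.0]]
ft_force: [-0.1, 0.4, 0.6]
opening: 0.0214
```

Run:
```python
from h import *
to(.585,-.123,.0045,-5.5)
```

```text
t 5.55 pos [ 0.5843 -0.1227  0.025 ] yaw -5.48 q6 72.4 F [-0.1  0.4  0.6] open 0.0214
 shift [0.0007 0.0002 0.0205] turnz 0.02
```

Emit:
send_rows([
  [0,0,0,0,0,0.006,1],
  [0,0,0,0,0,0.012,1],
  [0,0,0,0,0,0.016,1],
  [0,0,0,0,0,0.019,1],
  [0,0,0,0,0,0.0205,1],
  [0,0,0,0,0,0.0205,1],
  [0,0,0,0,0,0.0205,1],
])

```text
t: 6.13
ee_pos: [0.5842, -0.1228, 0.0043]
ee_rot: [[0.995, -0.096, 0.0], [-0.096, -0.995, -0.0], [0.0, 0.0, -1.0]]
ft_force: [-0.2, -0.2, 0.7]
opening: 0.0208
```

Emit:
send_rows([
  [0,0,0,0,0,0,0.45],
  [0,0,0,0,0,0,0.3],
  [0,0,0,0,0,0,0.1],
  [0,0,0,0,0,0,0],
  [0,0,0,0,0,0,0],
  [0,0,0,0,0,0,0],
])

```text
t: 6.63
ee_pos: [0.5842, -0.1228, 0.0043]
ee_rot: [[0.995, -0.096, 0.0], [-0.096, -0.995, -0.0], [0.0, 0.0, -1.0]]
ft_force: [0.3, 0.1, 0.2]
opening: 0.0441
```

Emit:
send_rows([
  [0,0,0,0,0,-0.01,0],
  [0,0,0,0,0,-0.03,0],
  [0,0,0,0,0,-0.07,-0.5],
  [0,0,0,0,0,-0.11,-1],
  [0,0,0,0,0,-0.14,-1],
  [0,0,0,0,0,-0.14,-1],
])

```text
t: 7.13
ee_pos: [0.5866, -0.1237, 0.1518]
ee_rot: [[0.995, -0.095, 0.011], [-0.095, -0.995, -0.005], [0.011, 0.003, -1.0]]
ft_force: [0.8, 0.8, 0.2]
opening: 0.0686
```

Run:
```python
from h import *
c=save("wrist","w4",(120,80,520,380),1.9)
to(.580,.1143,.146,-5.5)
```

```text
t 7.1833 pos [ 0.5855 -0.1233  0.1483] yaw -5.49 q6 72.4 F [ 0.1  0.8 -0.5] open 0.0724
 shift [-0.0282 -0.236   0.0016] turnz 0.01
```

View pics/w4.png

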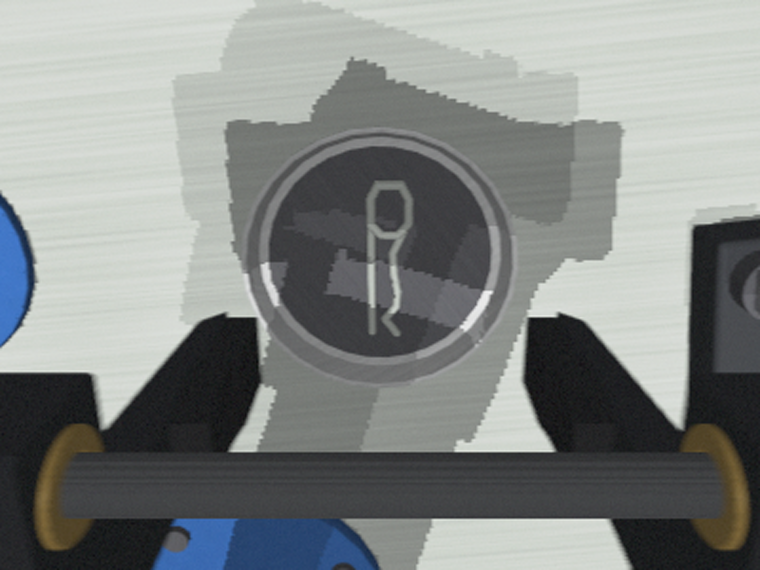

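The clip lies flat in the dish. Now for the bronze ring.

Emit:
send_rows([
  [0,0,-7,-0.005,-0.04,0,-1],
  [0,0,-14,-0.01,-0.08,0,-1],
  [0,0,-21,-0.015,-0.12,0,-1],
  [0,0,-28,-0.02,-0.16,0,-1],
  [0,0,-35,-0.024,-0.2,0,-1],
  [0,0,-42.8,-0.028,-0.236,0,-1],
  [0,0,-42.8,-0.028,-0.236,0,-1],
  [0,0,-42.8,-0.028,-0.236,0.01,-1],
  [0,0,-42.8,-0.028,-0.236,0.03,-1],
  [0,0,-42.8,-0.028,-0.236,0.05,-1],
  [0,0,-42.8,-0.028,-0.236,0.05,-1],
  [0,0,-42.8,-0.028,-0.236,0.05,-1],
])

```text
t: 8.18
ee_pos: [0.5783, 0.1136, 0.0931]
ee_rot: [[0.797, 0.604, -0.003], [0.604, -0.797, -0.0], [-0.002, -0.002, -1.0]]
ft_force: [0.1, 0.6, 0.5]
opening: 0.0883
```

Run:
```python
from h import *
to(.580,.1143,.060,37.3)
c=save("wrist","w5",(160,100,480,340),2)
print(proj(c,(.58,.1143,.084)),proj(c,(.58,.1143,.07)))
```

```text
t 8.1833 pos [0.5783 0.1136 0.0931] yaw 37.17 q6 52.6 F [0.1 0.6 0.5] open 0.0883
 shift [0.0019 0.0005 0.033 ] turnz -0.13
[327.97188923 250.07064315] [327.83635304 238.68695365]
```

View pics/w5.png

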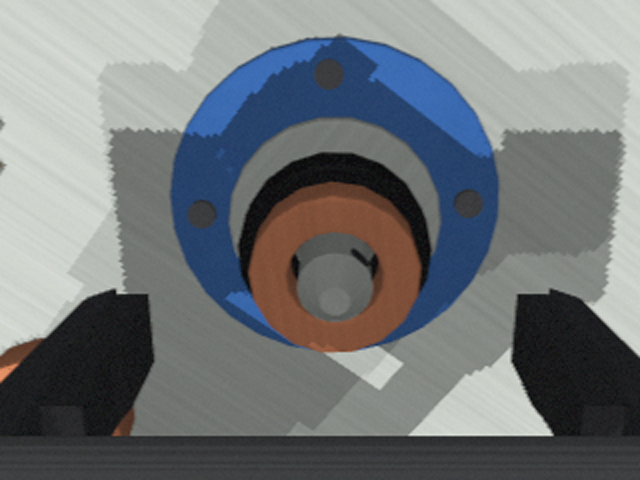

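Emit:
send_rows([
  [0,0,0,0.002,0,0.015,-1],
  [0,0,0,0.002,0,0.027,-1],
  [0,0,0,0.002,0,0.033,-1],
  [0,0,0,0.002,0,0.033,-1],
  [0,0,0,0.002,0,0.033,-0.4],
  [0,0,0,0.002,0,0.033,0.2],
  [0,0,0,0.002,0,0.033,1],
  [0,0,0,0.002,0,0.033,1],
  [0,0,0,0.002,0,0.033,1],
  [0,0,0,0.002,0,0.033,1],
  [0,0,0,0.002,0,0.033,1],
  [0,0,0,0.002,0,0.033,1],
])

```text
t: 9.23
ee_pos: [0.5806, 0.116, 0.0614]
ee_rot: [[0.795, 0.606, 0.0], [0.606, -0.795, -0.0], [0.0, 0.0, -1.0]]
ft_force: [-0.1, -0.6, 2.1]
opening: 0.0467
```

Emit:
send_rows([
  [0,0,0,0,0,-0.004,1],
  [0,0,0,0,0,-0.01,1],
  [0,0,0,0,0,-0.02,1],
  [0,0,0,0,0,-0.04,1],
  [0,0,0,0,0,-0.06,1],
  [0,0,0,0,0,-0.06,1],
  [0,0,0,0,0,-0.06,1],
])

```text
t: 9.82
ee_pos: [0.5808, 0.1161, 0.1221]
ee_rot: [[0.795, 0.606, 0.002], [0.606, -0.795, 0.0], [0.002, 0.001, -1.0]]
ft_force: [-0.4, -0.3, -2.9]
opening: 0.0467
```

Run:
```python
from h import *
to(.4272,.367,.12,37.3)
```

```text
t 9.8167 pos [0.5808 0.1161 0.1221] yaw 37.32 q6 52.7 F [-0.4 -0.3 -2.9] open 0.0467
 shift [ 0.0299 -0.2927  0.0018] turnz 0.02
```

Emit:
send_rows([
  [0,0,0,0.004,-0.04,0,1],
  [0,0,0,0.008,-0.08,0,1],
  [0,0,0,0.012,-0.12,0,1],
  [0,0,0,0.016,-0.16,0,1],
  [0,0,0,0.02,-0.2,0,1],
  [0,0,0,0.024,-0.24,0,1],
  [0,0,0,0.028,-0.275,0,1],
  [0,0,0,0.03,-0.2925,0,1],
  [0,0,0,0.03,-0.2925,0.03,1],
  [0,0,0,0.03,-0.2925,0.06,1],
  [0,0,0,0.03,-0.2925,0.075,1],
  [0,0,0,0.03,-0.2925,0.075,1],
])

```text
t: 10.82
ee_pos: [0.4245, 0.3656, 0.0418]
ee_rot: [[0.795, 0.606, -0.007], [0.606, -0.795, -0.004], [-0.008, -0.001, -1.0]]
ft_force: [0.5, -0.5, -1.5]
opening: 0.0465
```

Run:
```python
from h import *
to(.4272,.367,.0185,37.3)
c=save("wrist","w6",None,1.2)
th=np.linspace(0,2*np.pi,13)[:-1]
im=cv2.imread('pics/w6.png')
for cx,cy in((.4272,.367),(.4958,.277)):
    for a in th:
        p=proj(c,(cx+.037*np.cos(a),cy+.037*np.sin(a),.014))*1.2
        cv2.circle(im,(int(p[0]),int(p[1])),2,(0,0,255),-1)
cv2.imwrite('pics/w6.png',im)
```

```text
t 10.8167 pos [0.4245 0.3656 0.0418] yaw 37.32 q6 81.4 F [ 0.5 -0.5 -1.5] open 0.0465
 shift [0.0032 0.0005 0.0233] turnz 0.02
```

View pics/w6.png

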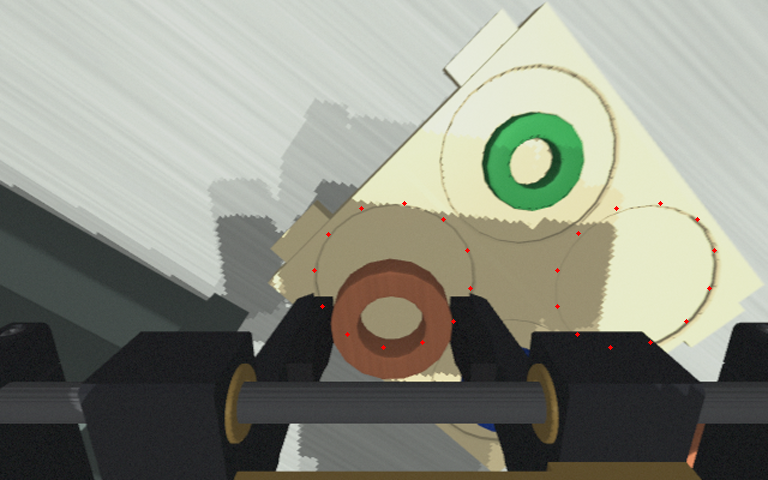

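The predicted pocket outlines coincide with the pockets. Lowering.

Emit:
send_rows([
  [0,0,0,0.002,0,0.006,1],
  [0,0,0,0.002,0,0.012,1],
  [0,0,0,0.002,0,0.017,1],
  [0,0,0,0.002,0,0.02,1],
  [0,0,0,0.002,0,0.022,1],
  [0,0,0,0.002,0,0.0235,1],
  [0,0,0,0.002,0,0.0235,1],
  [0,0,0,0.002,0,0.0235,1],
])

```text
t: 11.53
ee_pos: [0.4287, 0.3681, 0.0229]
ee_rot: [[0.795, 0.606, 0.0], [0.606, -0.795, 0.0], [0.0, 0.0, -1.0]]
ft_force: [-0.3, -0.4, -1.6]
opening: 0.0468
```

Run:
```python
from h import *
to(.4272,.367,.0174,37.3)
```

```text
t 11.5333 pos [0.4287 0.3681 0.0229] yaw 37.31 q6 81.5 F [-0.3 -0.4 -1.6] open 0.0468
 shift [-0.0018 -0.      0.0055] turnz 0.01
```

Emit:
send_rows([
  [0,0,0,-0.0015,0,0.0015,1],
  [0,0,0,-0.0015,0,0.003,1],
  [0,0,0,-0.0015,0,0.0045,1],
  [0,0,0,-0.0015,0,0.0053,1],
  [0,0,0,-0.0015,0,0.0053,1],
])

```text
t: 11.95
ee_pos: [0.4274, 0.3671, 0.0175]
ee_rot: [[0.795, 0.606, -0.0], [0.606, -0.795, 0.0], [-0.0, -0.0, -1.0]]
ft_force: [-0.4, 0.0, -1.1]
opening: 0.0467
```

Emit:
send_rows([
  [0,0,0,0,0,0,-0.15],
  [0,0,0,0,0,0,-0.25],
  [0,0,0,0,0,0,-0.35],
  [0,0,0,0,0,0,-0.35],
  [0,0,0,0,0,-0.01,-0.4],
  [0,0,0,0,0,-0.03,-0.6],
  [0,0,0,0,0,-0.07,-1],
  [0,0,0,0,0,-0.1,-1],
  [0,0,0,0,0,-0.1,-1],
  [0,0,0,0,0,-0.1,-1],
])

```text
t: 12.78
ee_pos: [0.4281, 0.3675, 0.1195]
ee_rot: [[0.795, 0.606, 0.003], [0.606, -0.795, 0.002], [0.004, 0.001, -1.0]]
ft_force: [-0.2, -1.3, -0.9]
opening: 0.0879
```

Run:
```python
from h import *
to(.580,.1143,.12,37.3)
```

```text
t 12.7833 pos [0.4281 0.3675 0.1195] yaw 37.32 q6 81.4 F [-0.2 -1.3 -0.9] open 0.0879
 shift [-0.0327  0.2935 -0.0004] turnz 0.02
```

Emit:
send_rows([
  [0,0,0,-0.004,0.04,0,-1],
  [0,0,0,-0.008,0.08,0,-1],
  [0,0,0,-0.013,0.12,0,-1],
  [0,0,0,-0.018,0.16,0,-1],
  [0,0,0,-0.022,0.2,0,-1],
  [0,0,0,-0.027,0.24,0,-1],
  [0,0,0,-0.03,0.275,0,-1],
  [0,0,0,-0.0325,0.293,0,-1],
  [0,0,0,-0.0325,0.293,0,-1],
  [0,0,0,-0.0325,0.293,0.02,-1],
  [0,0,0,-0.0325,0.293,0.04,-1],
  [0,0,0,-0.0325,0.293,0.04,-1],
])

```text
t: 13.78
ee_pos: [0.5764, 0.1151, 0.0733]
ee_rot: [[0.795, 0.606, -0.008], [0.606, -0.795, 0.0], [-0.006, -0.005, -1.0]]
ft_force: [-0.1, -0.2, -0.1]
opening: 0.0878
```

Run:
```python
from h import *
to(.580,.1143,.0455,37.3)
```

```text
t 13.7833 pos [0.5764 0.1151 0.0733] yaw 37.34 q6 52.5 F [-0.1 -0.2 -0.1] open 0.0878
 shift [0.0026 0.003  0.0277] turnz 0.04
```

Emit:
send_rows([
  [0,0,0,0,0,0.01,-1],
  [0,0,0,0,0,0.022,-1],
  [0,0,0,0,0,0.031,-1],
  [0,0,0,0,0,0.034,-1],
  [0,0,0,0,0,0.034,-0.5],
  [0,0,0,0,0,0.034,0],
  [0,0,0,0,0,0.034,1],
  [0,0,0,0,0,0.034,1],
  [0,0,0,0,0,0.034,1],
  [0,0,0,0,0,0.034,1],
  [0,0,0,0,0,0.034,1],
])

```text
t: 14.7
ee_pos: [0.5795, 0.1144, 0.0439]
ee_rot: [[0.795, 0.606, 0.001], [0.606, -0.795, 0.0], [0.001, 0.001, -1.0]]
ft_force: [0.2, -1.1, 3.8]
opening: 0.0568
```

Run:
```python
from h import *
to(.580,.1143,.0455,37.3)
```

```text
t 14.7 pos [0.5795 0.1144 0.0439] yaw 37.31 q6 52.5 F [ 0.2 -1.1  3.8] open 0.0568
 shift [ 0.0004  0.0004 -0.0016] turnz 0.01
```

Emit:
send_rows([
  [0,0,0,0,0,-0.004,1],
  [0,0,0,0,0,-0.012,1],
  [0,0,0,0,0,-0.025,1],
  [0,0,0,0,0,-0.05,1],
  [0,0,0,0,0,-0.08,1],
  [0,0,0,0,0,-0.08,1],
  [0,0,0,0,0,-0.08,1],
])

```text
t: 15.28
ee_pos: [0.5797, 0.1145, 0.1249]
ee_rot: [[0.795, 0.606, 0.003], [0.606, -0.795, -0.0], [0.002, 0.002, -1.0]]
ft_force: [0.1, -0.7, -2.4]
opening: 0.057
```

Run:
```python
from h import *
to(.4958,.277,.05,37.3)
```

```text
t 15.2833 pos [0.5797 0.1145 0.1249] yaw 37.32 q6 52.5 F [ 0.1 -0.7 -2.4] open 0.057
 shift [ 0.0317 -0.1802  0.0747] turnz 0.02
```

Emit:
send_rows([
  [0,0,0,0.006,-0.035,0,1],
  [0,0,0,0.012,-0.07,0,1],
  [0,0,0,0.018,-0.105,0,1],
  [0,0,0,0.024,-0.14,0,1],
  [0,0,0,0.029,-0.165,0,1],
  [0,0,0,0.0315,-0.18,0,1],
  [0,0,0,0.0315,-0.18,0.025,1],
  [0,0,0,0.0315,-0.18,0.05,1],
  [0,0,0,0.0315,-0.18,0.07,1],
  [0,0,0,0.0315,-0.18,0.08,1],
  [0,0,0,0.0315,-0.18,0.085,1],
  [0,0,0,0.0315,-0.18,0.085,1],
])

```text
t: 16.28
ee_pos: [0.4946, 0.2764, 0.0374]
ee_rot: [[0.795, 0.606, -0.002], [0.606, -0.795, -0.001], [-0.002, -0.001, -1.0]]
ft_force: [-0.6, -0.5, -1.1]
opening: 0.0572
```

Emit:
send_rows([
  [0,0,0,0,0,0.004,1],
  [0,0,0,0,0,0.008,1],
  [0,0,0,0,0,0.012,1],
  [0,0,0,0,0,0.016,1],
  [0,0,0,0,0,0.016,1],
  [0,0,0,0,0,0.016,1],
])

```text
t: 16.78
ee_pos: [0.4951, 0.2767, 0.0224]
ee_rot: [[0.795, 0.606, -0.0], [0.606, -0.795, -0.0], [-0.0, -0.0, -1.0]]
ft_force: [0.2, -0.6, -1.8]
opening: 0.0573
```

Run:
```python
from h import *
to(.4958,.277,.0155,37.3)
```

```text
t 16.7833 pos [0.4951 0.2767 0.0224] yaw 37.31 q6 70.1 F [ 0.2 -0.6 -1.8] open 0.0573
 shift [0.0008 0.0002 0.0069] turnz 0.01
```

Emit:
send_rows([
  [0,0,0,0,0,0.002,1],
  [0,0,0,0,0,0.004,1],
  [0,0,0,0,0,0.0055,1],
  [0,0,0,0,0,0.0068,1],
  [0,0,0,0,0,0.0068,1],
  [0,0,0,0,0,0.0068,1],
])

```text
t: 17.28
ee_pos: [0.4951, 0.2766, 0.0156]
ee_rot: [[0.795, 0.606, -0.0], [0.606, -0.795, -0.0], [-0.0, -0.0, -1.0]]
ft_force: [0.8, -0.5, -2.4]
opening: 0.0571
```

Emit:
send_rows([
  [0,0,0,0,0,0,-0.36],
  [0,0,0,0,0,0,-0.42],
  [0,0,0,0,0,0,-0.5],
  [0,0,0,0,0,0,-0.5],
  [0,0,0,0,0,-0.005,-0.5],
  [0,0,0,0,0,-0.02,-0.6],
  [0,0,0,0,0,-0.05,-1],
  [0,0,0,0,0,-0.09,-1],
  [0,0,0,0,0,-0.12,-1],
  [0,0,0,0,0,-0.12,-1],
  [0,0,0,0,0,-0.12,-1],
])

```text
t: 18.2
ee_pos: [0.4957, 0.2769, 0.1374]
ee_rot: [[0.795, 0.606, 0.003], [0.606, -0.795, 0.001], [0.003, 0.001, -1.0]]
ft_force: [-1.0, 0.4, -0.4]
opening: 0.0884
```

Run:
```python
from h import *
to(.580,.1143,.12,0)
c=save("wrist","w7")
c=save("top","t2",(140,90,330,260),3.5)
```

```text
t 18.2 pos [0.4957 0.2769 0.1374] yaw 37.32 q6 70.1 F [-1.   0.4 -0.4] open 0.0884
 shift [-0.0316  0.1804  0.0176] turnz 37.32
```

View pics/w7.png

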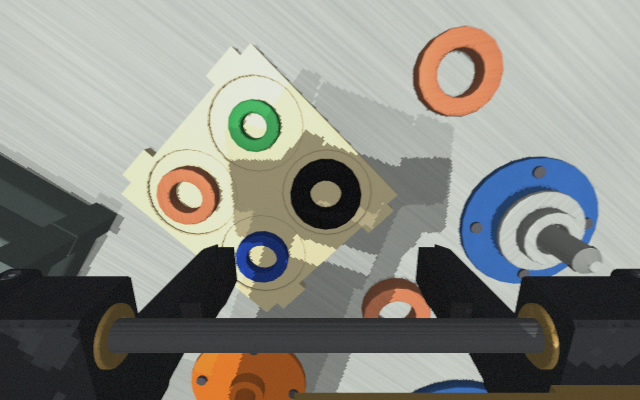

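Both rings are in their pockets: bronze at (186,195), black at (326,194). Next the hub, with the wrist turned to yaw 180 so that the camera side stays clear of the dial.

Emit:
send_rows([
  [0,0,-7,-0.006,0.035,0,-1],
  [0,0,-14,-0.012,0.07,0,-1],
  [0,0,-21,-0.018,0.105,0,-1],
  [0,0,-28,-0.024,0.14,0,-1],
  [0,0,-35,-0.029,0.165,0,-1],
  [0,0,-42,-0.0315,0.18,0,-1],
  [0,0,-49,-0.0315,0.1805,0,-1],
  [0,0,-56,-0.0315,0.1805,0,-1],
  [0,0,-63,-0.0315,0.1805,0,-1],
  [0,0,-70,-0.0315,0.1805,0,-1],
  [0,0,-77,-0.0315,0.1805,0,-1],
  [0,0,-80,-0.0315,0.1805,0,-1],
])

```text
t: 19.3
ee_pos: [0.5788, 0.114, 0.1339]
ee_rot: [[-0.464, 0.886, -0.003], [0.886, 0.464, 0.0], [0.001, -0.003, -1.0]]
ft_force: [-0.0, -0.2, -0.1]
opening: 0.0883
```

Emit:
send_rows([
  [0,0,-7,0,0,0,-1],
  [0,0,-14,0,0,0,-1],
  [0,0,-21,0,0,0,-1],
  [0,0,-28,0,0,0,-1],
  [0,0,-35,0,0,0,-1],
  [0,0,-42,0,0,0,-1],
  [0,0,-49,0,0,0,-1],
  [0,0,-56,0,0,0,-1],
  [0,0,-62.7,0,0,0,-1],
  [0,0,-62.7,0,0,0,-1],
  [0,0,-62.7,0,0,0,-1],
])

```text
t: 20.22
ee_pos: [0.579, 0.114, 0.1344]
ee_rot: [[-1.0, 0.003, -0.002], [0.003, 1.0, -0.0], [0.002, -0.0, -1.0]]
ft_force: [0.2, -0.0, -0.3]
opening: 0.0879
```

Run:
```python
from h import *
to(.580,.1143,.0285,180)
```

```text
t 20.2167 pos [0.579  0.114  0.1344] yaw 179.8 q6 -90.0 F [ 0.2 -0.  -0.3] open 0.0879
 shift [-0.0012  0.0003  0.1059] turnz -0.2
```

Emit:
send_rows([
  [0,0,0,-0.001,0,0.03,-1],
  [0,0,0,-0.001,0,0.06,-1],
  [0,0,0,-0.001,0,0.08,-1],
  [0,0,0,-0.001,0,0.092,-1],
  [0,0,0,-0.001,0,0.1,-1],
  [0,0,0,-0.001,0,0.1,-1],
  [0,0,0,-0.001,0,0.1,-1],
])

```text
t: 20.8
ee_pos: [0.5809, 0.114, 0.0362]
ee_rot: [[-1.0, 0.001, 0.001], [0.001, 1.0, 0.0], [-0.001, 0.0, -1.0]]
ft_force: [-0.3, -0.3, -0.0]
opening: 0.0881
```

Run:
```python
from h import *
to(.580,.1143,.0300,180)
```

```text
t 20.8 pos [0.5809 0.114  0.0362] yaw 179.96 q6 -90.2 F [-0.3 -0.3 -0. ] open 0.0881
 shift [0.0009 0.0003 0.0062] turnz -0.04
```

Emit:
send_rows([
  [0,0,0,0.0005,0,0.003,-1],
  [0,0,0,0.0005,0,0.0055,-1],
  [0,0,0,0.0005,0,0.0055,-0.5],
  [0,0,0,0.0005,0,0.0055,0],
  [0,0,0,0.0005,0,0.0055,1],
  [0,0,0,0.0005,0,0.0055,1],
  [0,0,0,0.0005,0,0.0055,1],
  [0,0,0,0.0005,0,0.0055,1],
  [0,0,0,0.0005,0,0.0055,1],
  [0,0,0,0.0005,0,0.0055,1],
])

```text
t: 21.63
ee_pos: [0.58, 0.1141, 0.0302]
ee_rot: [[-1.0, -0.0, 0.0], [-0.0, 1.0, 0.0], [-0.0, 0.0, -1.0]]
ft_force: [0.4, 1.2, 0.8]
opening: 0.045
```

Emit:
send_rows([
  [0,0,0,0,0,-0.003,1],
  [0,0,0,0,0,-0.01,1],
  [0,0,0,0,0,-0.025,1],
  [0,0,0,0,0,-0.05,1],
  [0,0,0,0,0,-0.08,1],
  [0,0,0,0,0,-0.11,1],
  [0,0,0,0,0,-0.11,1],
  [0,0,0,0,0,-0.11,1],
])

```text
t: 22.3
ee_pos: [0.5804, 0.114, 0.1415]
ee_rot: [[-1.0, -0.0, 0.003], [-0.0, 1.0, -0.0], [-0.003, -0.0, -1.0]]
ft_force: [0.1, 0.7, -3.3]
opening: 0.0454
```

Run:
```python
from h import *
to(.4565,-.336,.14,180)
```

```text
t 22.3 pos [0.5804 0.114  0.1415] yaw -179.99 q6 -90.2 F [ 0.1  0.7 -3.3] open 0.0454
 shift [ 0.124  -0.45    0.0012] turnz 0.01
```

Emit:
send_rows([
  [0,0,0,0.028,-0.028,0,1],
  [0,0,0,0.056,-0.056,0,1],
  [0,0,0,0.084,-0.084,0,1],
  [0,0,0,0.112,-0.112,0,1],
  [0,0,0,0.124,-0.148,0,1],
  [0,0,0,0.124,-0.188,0,1],
  [0,0,0,0.124,-0.228,0,1],
  [0,0,0,0.124,-0.268,0,1],
  [0,0,0,0.124,-0.308,0,1],
  [0,0,0,0.124,-0.348,0,1],
  [0,0,0,0.124,-0.388,0,1],
  [0,0,0,0.124,-0.42,0,1],
])

```text
t: 23.3
ee_pos: [0.4549, -0.3083, 0.1384]
ee_rot: [[-1.0, 0.001, -0.002], [0.001, 1.0, 0.002], [0.002, 0.002, -1.0]]
ft_force: [0.9, 0.2, -3.1]
opening: 0.0454
```

Emit:
send_rows([
  [0,0,0,0,-0.015,0,1],
  [0,0,0,0,-0.03,0,1],
  [0,0,0,0,-0.03,0.02,1],
  [0,0,0,0,-0.03,0.04,1],
  [0,0,0,0,-0.03,0.055,1],
  [0,0,0,0,-0.03,0.055,1],
  [0,0,0,0,-0.03,0.055,1],
  [0,0,0,0,-0.03,0.055,1],
])

```text
t: 23.97
ee_pos: [0.4562, -0.3361, 0.0855]
ee_rot: [[-1.0, -0.0, 0.0], [-0.0, 1.0, -0.0], [-0.0, -0.0, -1.0]]
ft_force: [-0.1, -0.9, -3.0]
opening: 0.0452
```

```bash
cat > look.py <<'E'
from h import *
def overlay(cam_,f,circles,crop,s):
    c=save(cam_,f); im=cv2.resize(c["color"][:,:,::-1],None,fx=s,fy=s,interpolation=cv2.INTER_CUBIC)
    for x,y,z,r,col in circles:
        for a in np.linspace(0,2*np.pi,25)[:-1]:
            p=proj(c,(x+r*np.cos(a),y+r*np.sin(a),z))*s
            cv2.circle(im,(int(round(p[0])),int(round(p[1]))),1,col,-1)
    x0,y0,x1,y1=[int(q*s) for q in crop]
    cv2.imwrite('pics/'+f+'.png',im[y0:y1,x0:x1])
E
python3 - <<'E'
from look import *
to(.4565,-.336,.0405,180)
p=observe()["ee_pos"]
overlay("wrist","w8",[(p[0],p[1],p[2]+.0098,.023,(0,0,255)),(p[0],p[1],p[2]+.0098,.013,(0,0,255)),(.4565,-.336,.03,.027,(0,255,0)),(.4565,-.336,.048,.004,(0,255,0))],(170,120,470,360),2.6)
E
```

```text
t 23.9667 pos [ 0.4562 -0.3361  0.0855] yaw -179.99 q6 -138.2 F [-0.1 -0.9 -3. ] open 0.0452
 shift [-0.0003  0.0001  0.045 ] turnz 0.01
```

View pics/w8.png

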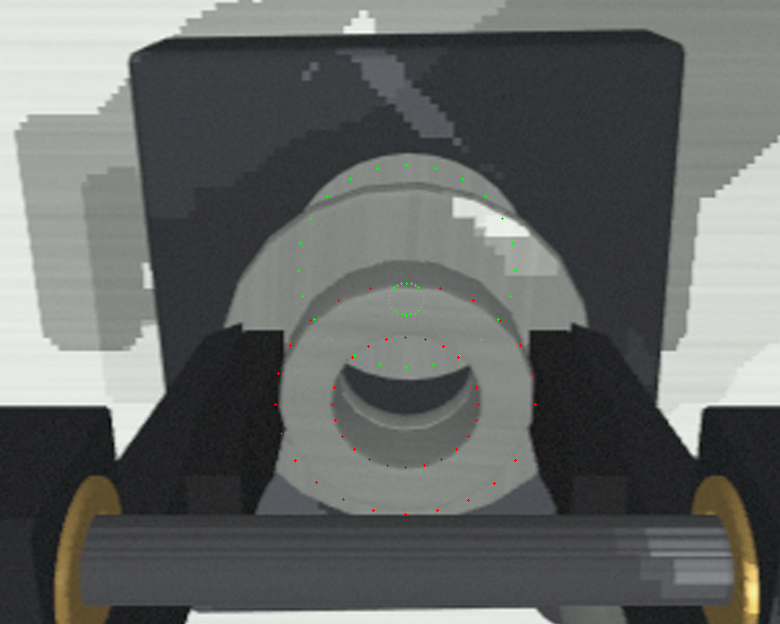

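The hub sits centred on the TCP (the red circles match the bore and neck), and the seat disc is within about 2 mm of prediction. Lowering slowly with force checks.

Emit:
send_rows([
  [0,0,0,0.0005,0.0003,0.008,1],
  [0,0,0,0.0005,0.0003,0.016,1],
  [0,0,0,0.0005,0.0003,0.022,1],
  [0,0,0,0.0005,0.0003,0.025,1],
  [0,0,0,0.0005,0.0003,0.027,1],
  [0,0,0,0.0005,0.0003,0.029,1],
  [0,0,0,0.0005,0.0003,0.031,1],
  [0,0,0,0.0005,0.0003,0.031,1],
])

```text
t: 24.68
ee_pos: [0.4555, -0.3357, 0.0539]
ee_rot: [[-1.0, -0.0, -0.0], [-0.0, 1.0, 0.0], [0.0, 0.0, -1.0]]
ft_force: [-0.1, 0.8, -3.4]
opening: 0.0452
```

Emit:
send_rows([
  [0,0,0,0,0,0.002,1],
  [0,0,0,0,0,0.004,1],
  [0,0,0,0,0,0.006,1],
  [0,0,0,0,0,0.008,1],
  [0,0,0,0,0,0.008,1],
])

```text
t: 25.1
ee_pos: [0.4554, -0.3356, 0.0457]
ee_rot: [[-1.0, -0.0, -0.0], [-0.0, 1.0, 0.001], [0.0, 0.001, -1.0]]
ft_force: [0.0, 1.0, -2.3]
opening: 0.0451
```

Run:
```python
from look import *
to(.4565,-.336,.0402,180)
c=save("scene","s3"); c=save("top","t3")
```

```text
t 25.1 pos [ 0.4554 -0.3356  0.0457] yaw -179.99 q6 -138.3 F [ 0.   1.  -2.3] open 0.0451
 shift [-0.0011 -0.0004  0.0055] turnz 0.01
```

Emit:
send_rows([
  [0,0,0,0,0,0.0015,1],
  [0,0,0,0,0,0.003,1],
  [0,0,0,0,0,0.004,1],
  [0,0,0,0,0,0.0046,1],
  [0,0,0,0,0,0.0046,1],
  [0,0,0,0,0,0.0052,1],
  [0,0,0,0,0,0.0052,1],
])

```text
t: 25.78
ee_pos: [0.4555, -0.3357, 0.0409]
ee_rot: [[-1.0, -0.0, -0.0], [-0.0, 1.0, 0.0], [0.0, 0.0, -1.0]]
ft_force: [1.1, 1.2, -3.9]
opening: 0.0449
```

Emit:
send_rows([
  [0,0,0,0,0,0.0004,1],
  [0,0,0,0,0,0.0008,1],
  [0,0,0,0,0,0.0008,1],
  [0,0,0,0,0,0.0008,1],
])

```text
t: 26.12
ee_pos: [0.4556, -0.3358, 0.0403]
ee_rot: [[-1.0, -0.0, 0.0], [-0.0, 1.0, -0.0], [-0.0, -0.0, -1.0]]
ft_force: [-0.4, 0.8, -2.0]
opening: 0.0454
```

Emit:
send_rows([
  [0,0,0,0,0,0.0004,1],
  [0,0,0,0,0,0.0008,1],
  [0,0,0,0,0,0.0008,1],
  [0,0,0,0,0,0.0008,1],
])

```text
t: 26.45
ee_pos: [0.4556, -0.3358, 0.0402]
ee_rot: [[-1.0, -0.0, 0.0], [-0.0, 1.0, -0.0], [-0.0, -0.0, -1.0]]
ft_force: [-3.2, 3.1, 6.0]
opening: 0.0453
```

Contact at the expected height. Releasing and lifting.

Emit:
send_rows([
  [0,0,0,0,0,-0.0005,-0.1],
  [0,0,0,0,0,-0.0005,-0.2],
  [0,0,0,0,0,-0.0005,-0.4],
  [0,0,0,0,0,-0.0005,-0.5],
  [0,0,0,0,0,-0.006,-0.6],
  [0,0,0,0,0,-0.02,-0.6],
  [0,0,0,0,0,-0.05,-0.8],
  [0,0,0,0,0,-0.08,-1],
  [0,0,0,0,0,-0.11,-1],
  [0,0,0,0,0,-0.11,-1],
  [0,0,0,0,0,-0.11,-1],
])

```text
t: 27.37
ee_pos: [0.456, -0.3361, 0.1508]
ee_rot: [[-1.0, -0.0, 0.002], [-0.0, 1.0, -0.002], [-0.002, -0.002, -1.0]]
ft_force: [0.4, -0.2, -0.9]
opening: 0.0883
```

Run:
```python
from look import *
to(.4958,.277,.15,37.3)
h=(.4556,-.3358)
overlay("wrist","w9",[(*h,.05,.023,(0,0,255)),(*h,.036,.036,(0,255,0))],(120,80,500,370),2)
```

```text
t 27.3667 pos [ 0.456  -0.3361  0.1508] yaw -179.98 q6 -138.3 F [ 0.4 -0.2 -0.9] open 0.0883
 shift [-4.000e-02  6.131e-01 -6.000e-04] turnz 142.72
```

View pics/w9.png

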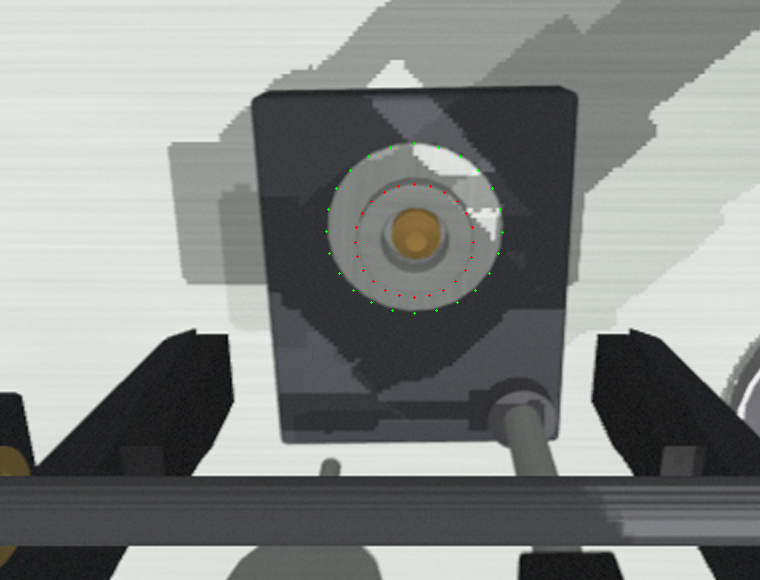

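The hub is seated: the projected neck and flange circles coincide, and the spigot is centred in the bore. Fetching the black ring.

Emit:
send_rows([
  [0,0,0,0,0.035,0,-1],
  [0,0,0,0,0.075,0,-1],
  [0,0,0,0,0.115,0,-1],
  [0,0,0,0,0.155,0,-1],
  [0,0,0,0,0.195,0,-1],
  [0,0,0,0,0.235,0,-1],
  [0,0,-5,0,0.275,0,-1],
  [0,0,-11,-0.008,0.315,0,-1],
  [0,0,-17,-0.016,0.355,0,-1],
  [0,0,-23,-0.024,0.395,0,-1],
  [0,0,-29,-0.03,0.435,0,-1],
  [0,0,-35,-0.035,0.475,0,-1],
])

```text
t: 28.42
ee_pos: [0.4898, 0.1413, 0.1479]
ee_rot: [[-0.816, -0.578, -0.003], [-0.578, 0.816, -0.0], [0.002, 0.001, -1.0]]
ft_force: [-0.1, 0.1, 0.2]
opening: 0.0883
```

Run:
```python
from look import *
to(.4952,.2766,.06,-142.7)
```

```text
t 28.4167 pos [0.4898 0.1413 0.1479] yaw -144.7 q6 -122.4 F [-0.1  0.1  0.2] open 0.0883
 shift [-0.0828  0.1072  0.0879] turnz -2.0
```

Emit:
send_rows([
  [0,0,-2.2,-0.025,0.034,0,-1],
  [0,0,-2.2,-0.05,0.066,0,-1],
  [0,0,-2.2,-0.075,0.098,0,-1],
  [0,0,-2.2,-0.083,0.108,0.02,-1],
  [0,0,-2.2,-0.083,0.108,0.05,-1],
  [0,0,-2.2,-0.083,0.108,0.08,-1],
  [0,0,-2.2,-0.083,0.108,0.095,-1],
  [0,0,-2.2,-0.083,0.108,0.095,-1],
  [0,0,-2.2,-0.083,0.108,0.095,-1],
  [0,0,-2.2,-0.083,0.108,0.095,-1],
])

```text
t: 29.25
ee_pos: [0.4969, 0.2754, 0.055]
ee_rot: [[-0.796, -0.605, 0.001], [-0.605, 0.796, 0.0], [-0.001, -0.0, -1.0]]
ft_force: [0.0, 0.3, 0.1]
opening: 0.0882
```

Run:
```python
from look import *
to(.4952,.2766,.0175,-142.7)
```

```text
t 29.25 pos [0.4969 0.2754 0.055 ] yaw -142.8 q6 -110.0 F [0.  0.3 0.1] open 0.0882
 shift [0.0006 0.0019 0.0375] turnz -0.1
```

Emit:
send_rows([
  [0,0,0,0.0006,0.0019,0.015,-1],
  [0,0,0,0.0006,0.0019,0.029,-1],
  [0,0,0,0.0006,0.0019,0.036,-1],
  [0,0,0,0.0006,0.0019,0.038,-1],
  [0,0,0,0.0006,0.0019,0.038,-0.5],
  [0,0,0,0.0006,0.0019,0.038,0],
  [0,0,0,0.0006,0.0019,0.038,1],
  [0,0,0,0.0006,0.0019,0.038,1],
  [0,0,0,0.0006,0.0019,0.038,1],
  [0,0,0,0.0006,0.0019,0.038,1],
])

```text
t: 30.08
ee_pos: [0.4951, 0.2766, 0.0168]
ee_rot: [[-0.796, -0.605, 0.001], [-0.605, 0.796, 0.0], [-0.001, -0.0, -1.0]]
ft_force: [-0.4, -0.4, 2.8]
opening: 0.0572
```

Emit:
send_rows([
  [0,0,0,0,0,-0.005,1],
  [0,0,0,0,0,-0.02,1],
  [0,0,0,0,0,-0.05,1],
  [0,0,0,0,0,-0.08,1],
  [0,0,0,0,0,-0.11,1],
  [0,0,0,0,0,-0.11,1],
  [0,0,0,0,0,-0.11,1],
])

```text
t: 30.67
ee_pos: [0.4952, 0.2766, 0.1274]
ee_rot: [[-0.796, -0.605, 0.002], [-0.605, 0.796, 0.001], [-0.002, -0.001, -1.0]]
ft_force: [-0.6, 0.5, -3.0]
opening: 0.0566
```

Run:
```python
from look import *
to(.580,.1143,.125,-142.7)
p=observe()["ee_pos"]; 
overlay("wrist","w10",[(p[0],p[1],p[2]-.0057+.015,.029,(0,0,255)),(p[0],p[1],p[2]-.0057+.015,.013,(0,255,0))],(170,140,470,360),2.6)
c=load("w10")
H,S,V=cv2.split(cv2.cvtColor(c["color"],cv2.COLOR_RGB2HSV))
```

```text
t 30.6667 pos [0.4952 0.2766 0.1274] yaw -142.79 q6 -109.9 F [-0.6  0.5 -3. ] open 0.0566
 shift [ 0.0306 -0.1806  0.0025] turnz -0.09
```

View pics/w10.png

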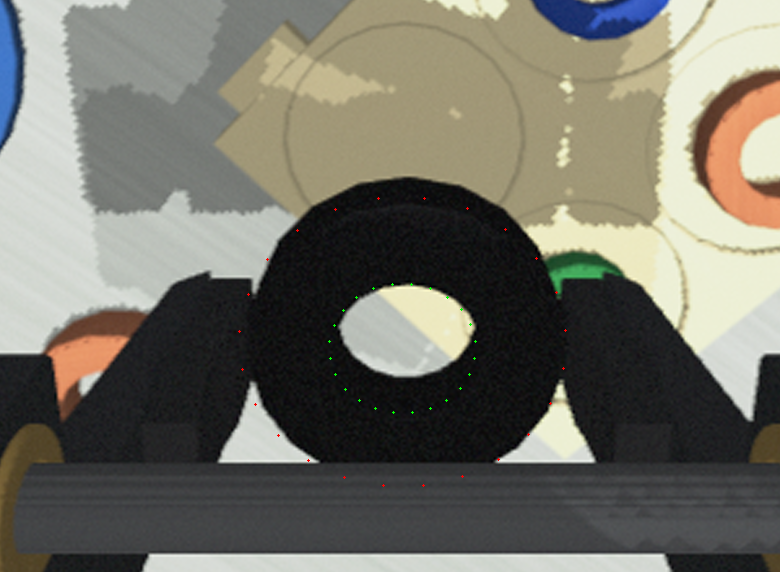

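The ring is held centred. Moving it to the spindle and lowering.

Emit:
send_rows([
  [0,0,0,0.006,-0.035,0,1],
  [0,0,0,0.012,-0.07,0,1],
  [0,0,0,0.018,-0.105,0,1],
  [0,0,0,0.024,-0.14,0,1],
  [0,0,0,0.028,-0.165,0,1],
  [0,0,0,0.0306,-0.1806,0,1],
  [0,0,0,0.0306,-0.1806,0,1],
  [0,0,0,0.0306,-0.1806,0.01,1],
  [0,0,0,0.0306,-0.1806,0.02,1],
  [0,0,0,0.0306,-0.1806,0.025,1],
  [0,0,0,0.0306,-0.1806,0.025,1],
  [0,0,0,0.0306,-0.1806,0.025,1],
])

```text
t: 31.72
ee_pos: [0.5792, 0.115, 0.1008]
ee_rot: [[-0.796, -0.606, -0.001], [-0.606, 0.796, 0.0], [0.001, 0.001, -1.0]]
ft_force: [-0.5, -0.2, -2.0]
opening: 0.0569
```

Run:
```python
from look import *
to(.580,.1143,.026,-142.7)
```

```text
t 31.7167 pos [0.5792 0.115  0.1008] yaw -142.72 q6 -127.4 F [-0.5 -0.2 -2. ] open 0.0569
 shift [-0.0003 -0.0011  0.0748] turnz -0.02
```

Emit:
send_rows([
  [0,0,0,-0.0003,-0.001,0.006,1],
  [0,0,0,-0.0003,-0.001,0.012,1],
  [0,0,0,-0.0003,-0.001,0.018,1],
  [0,0,0,-0.0003,-0.001,0.026,1],
  [0,0,0,-0.0003,-0.001,0.034,1],
  [0,0,0,-0.0003,-0.001,0.042,1],
  [0,0,0,-0.0003,-0.001,0.05,1],
  [0,0,0,-0.0003,-0.001,0.058,1],
  [0,0,0,-0.0003,-0.001,0.064,1],
  [0,0,0,-0.0003,-0.001,0.068,1],
  [0,0,0,-0.0003,-0.001,0.07,1],
  [0,0,0,-0.0003,-0.001,0.07,1],
])

```text
t: 32.72
ee_pos: [0.5805, 0.1136, 0.031]
ee_rot: [[-0.796, -0.605, -0.0], [-0.605, 0.796, 0.0], [0.0, 0.0, -1.0]]
ft_force: [0.4, 0.5, -2.2]
opening: 0.0564
```

Emit:
send_rows([
  [0,0,0,0,0,0.001,1],
  [0,0,0,0,0,0.002,1],
  [0,0,0,0,0,0.003,1],
  [0,0,0,0,0,0.0038,1],
  [0,0,0,0,0,0.0038,1],
  [0,0,0,0,0,0.0038,1],
])

```text
t: 33.22
ee_pos: [0.5806, 0.1135, 0.0276]
ee_rot: [[-0.796, -0.605, 0.0], [-0.605, 0.796, 0.0], [-0.0, -0.0, -1.0]]
ft_force: [-0.3, -0.1, -2.2]
opening: 0.057
```

Emit:
send_rows([
  [0,0,0,0,0,0.0005,1],
  [0,0,0,0,0,0.001,1],
  [0,0,0,0,0,0.0015,1],
  [0,0,0,0,0,0.0018,1],
  [0,0,0,0,0,0.0018,1],
])

```text
t: 33.63
ee_pos: [0.5806, 0.1136, 0.0259]
ee_rot: [[-0.796, -0.605, 0.0], [-0.605, 0.796, -0.0], [-0.0, -0.0, -1.0]]
ft_force: [-0.7, -0.5, -0.7]
opening: 0.0572
```

Emit:
send_rows([
  [0,0,0,0,0,0,-0.35],
  [0,0,0,0,0,0,-0.5],
  [0,0,0,0,0,0,-0.6],
  [0,0,0,0,0,0,-0.6],
  [0,0,0,0,0,-0.01,-0.7],
  [0,0,0,0,0,-0.03,-1],
  [0,0,0,0,0,-0.06,-1],
  [0,0,0,0,0,-0.09,-1],
  [0,0,0,0,0,-0.1,-1],
  [0,0,0,0,0,-0.1,-1],
])

```text
t: 34.47
ee_pos: [0.5818, 0.1136, 0.1289]
ee_rot: [[-0.796, -0.605, 0.006], [-0.605, 0.796, -0.0], [-0.004, -0.003, -1.0]]
ft_force: [-0.1, -0.5, -0.7]
opening: 0.088
```

Run:
```python
from look import *
to(.4274,.3671,.125,-142.7)
```

```text
t 34.4667 pos [0.5818 0.1136 0.1289] yaw -142.78 q6 -127.5 F [-0.1 -0.5 -0.7] open 0.088
 shift [-0.0303  0.2953  0.003 ] turnz -0.08
```

Emit:
send_rows([
  [0,0,0,-0.004,0.04,0,-1],
  [0,0,0,-0.008,0.08,0,-1],
  [0,0,0,-0.013,0.12,0,-1],
  [0,0,0,-0.017,0.16,0,-1],
  [0,0,0,-0.021,0.2,0,-1],
  [0,0,0,-0.026,0.24,0,-1],
  [0,0,0,-0.03,0.275,0,-1],
  [0,0,0,-0.0314,0.2945,0,-1],
  [0,0,0,-0.0314,0.2945,0.03,-1],
  [0,0,0,-0.0314,0.2945,0.06,-1],
  [0,0,0,-0.0314,0.2945,0.075,-1],
  [0,0,0,-0.0314,0.2945,0.075,-1],
])

```text
t: 35.47
ee_pos: [0.425, 0.3658, 0.0462]
ee_rot: [[-0.796, -0.605, -0.007], [-0.605, 0.796, -0.004], [0.008, 0.001, -1.0]]
ft_force: [-0.8, 0.3, -0.8]
opening: 0.088
```

Emit:
send_rows([
  [0,0,0,0,0,0,-1],
  [0,0,0,0,0,0,-1],
  [0,0,0,0,0,0,-1],
])

```text
t: 35.72
ee_pos: [0.428, 0.3673, 0.0518]
ee_rot: [[-0.797, -0.605, 0.002], [-0.605, 0.797, 0.001], [-0.002, -0.0, -1.0]]
ft_force: [-0.2, -1.2, 0.9]
opening: 0.0883
```

Run:
```python
from look import *
to(.4274,.3671,.0175,-142.7)
```

```text
t 35.7167 pos [0.428  0.3673 0.0518] yaw -142.8 q6 -98.5 F [-0.2 -1.2  0.9] open 0.0883
 shift [0.0007 0.0002 0.0343] turnz -0.1
```

Emit:
send_rows([
  [0,0,0,0,0,0.013,-1],
  [0,0,0,0,0,0.026,-1],
  [0,0,0,0,0,0.032,-1],
  [0,0,0,0,0,0.034,-1],
  [0,0,0,0,0,0.034,-0.5],
  [0,0,0,0,0,0.034,0],
  [0,0,0,0,0,0.034,1],
  [0,0,0,0,0,0.034,1],
  [0,0,0,0,0,0.034,1],
  [0,0,0,0,0,0.034,1],
  [0,0,0,0,0,0.034,1],
])

```text
t: 36.63
ee_pos: [0.4275, 0.3672, 0.0169]
ee_rot: [[-0.796, -0.605, 0.0], [-0.605, 0.796, 0.0], [-0.0, -0.0, -1.0]]
ft_force: [0.4, 0.7, 1.6]
opening: 0.0468
```

Emit:
send_rows([
  [0,0,0,0,0,-0.005,1],
  [0,0,0,0,0,-0.02,1],
  [0,0,0,0,0,-0.05,1],
  [0,0,0,0,0,-0.08,1],
  [0,0,0,0,0,-0.11,1],
  [0,0,0,0,0,-0.11,1],
  [0,0,0,0,0,-0.11,1],
])

```text
t: 37.22
ee_pos: [0.4278, 0.3673, 0.1279]
ee_rot: [[-0.796, -0.605, 0.002], [-0.605, 0.796, 0.001], [-0.003, -0.0, -1.0]]
ft_force: [0.1, -1.0, -2.8]
opening: 0.047
```

Run:
```python
from look import *
to(.580,.1143,.128,-142.7)
```

```text
t 37.2167 pos [0.4278 0.3673 0.1279] yaw -142.79 q6 -98.5 F [ 0.1 -1.  -2.8] open 0.047
 shift [ 3.180e-02 -2.935e-01 -1.000e-04] turnz -0.09
```

Emit:
send_rows([
  [0,0,0,0.004,-0.04,0,1],
  [0,0,0,0.009,-0.08,0,1],
  [0,0,0,0.013,-0.12,0,1],
  [0,0,0,0.017,-0.16,0,1],
  [0,0,0,0.022,-0.2,0,1],
  [0,0,0,0.026,-0.24,0,1],
  [0,0,0,0.03,-0.275,0,1],
  [0,0,0,0.0317,-0.2935,0,1],
  [0,0,0,0.0317,-0.2935,0,1],
  [0,0,0,0.0317,-0.2935,0.01,1],
  [0,0,0,0.0317,-0.2935,0.02,1],
  [0,0,0,0.0317,-0.2935,0.02,1],
])

```text
t: 38.22
ee_pos: [0.5776, 0.1153, 0.1033]
ee_rot: [[-0.796, -0.606, -0.006], [-0.606, 0.796, 0.0], [0.004, 0.004, -1.0]]
ft_force: [0.2, 0.0, -2.5]
opening: 0.0462
```

Emit:
send_rows([
  [0,0,0,0,0,0,1],
  [0,0,0,0,0,0,1],
  [0,0,0,0,0,0,1],
])

```text
t: 38.47
ee_pos: [0.5797, 0.1147, 0.107]
ee_rot: [[-0.796, -0.605, 0.001], [-0.605, 0.796, 0.0], [-0.0, -0.0, -1.0]]
ft_force: [0.1, 0.5, -1.5]
opening: 0.0468
```

Run:
```python
from look import *
to(.580,.1143,.041,-142.7)
p=observe()["ee_pos"]
overlay("wrist","w11",[(p[0],p[1],p[2]-.0059+.015,.013,(0,255,0)),(.58,.1143,.084,.004,(0,0,255)),(.58,.1143,.035,.029,(255,0,255))],(170,120,470,360),2.6)
```

```text
t 38.4667 pos [0.5797 0.1147 0.107 ] yaw -142.74 q6 -127.4 F [ 0.1  0.5 -1.5] open 0.0468
 shift [ 0.     -0.0005  0.066 ] turnz -0.04
```

View pics/w11.png

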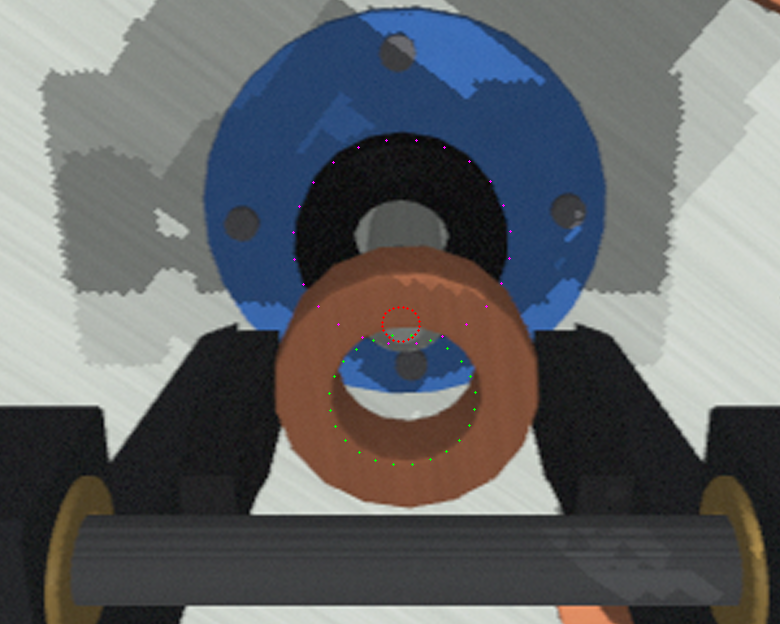

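The black ring is down on the collar, and the bronze ring is centred above the post. Lowering.

Emit:
send_rows([
  [0,0,0,0,-0.0005,0.006,1],
  [0,0,0,0,-0.0005,0.012,1],
  [0,0,0,0,-0.0005,0.018,1],
  [0,0,0,0,-0.0005,0.024,1],
  [0,0,0,0,-0.0005,0.031,1],
  [0,0,0,0,-0.0005,0.038,1],
  [0,0,0,0,-0.0005,0.045,1],
  [0,0,0,0,-0.0005,0.052,1],
  [0,0,0,0,-0.0005,0.057,1],
  [0,0,0,0,-0.0005,0.06,1],
  [0,0,0,0,-0.0005,0.062,1],
  [0,0,0,0,-0.0005,0.062,1],
])

```text
t: 39.52
ee_pos: [0.5799, 0.1138, 0.0444]
ee_rot: [[-0.796, -0.605, -0.0], [-0.605, 0.796, -0.0], [0.0, 0.0, -1.0]]
ft_force: [-0.6, -0.4, -1.5]
opening: 0.0466
```

Emit:
send_rows([
  [0,0,0,0,0,0.001,1],
  [0,0,0,0,0,0.002,1],
  [0,0,0,0,0,0.003,1],
  [0,0,0,0,0,0.003,1],
  [0,0,0,0,0,0.003,1],
])

```text
t: 39.93
ee_pos: [0.58, 0.1138, 0.0418]
ee_rot: [[-0.796, -0.605, 0.0], [-0.605, 0.796, 0.0], [-0.0, -0.0, -1.0]]
ft_force: [0.3, -1.1, -1.5]
opening: 0.0464
```

Emit:
send_rows([
  [0,0,0,0,0,0.0004,1],
  [0,0,0,0,0,0.0009,1],
  [0,0,0,0,0,0.0009,1],
  [0,0,0,0,0,0.0009,1],
])

```text
t: 40.27
ee_pos: [0.5801, 0.1138, 0.041]
ee_rot: [[-0.796, -0.605, 0.0], [-0.605, 0.796, 0.0], [-0.0, -0.0, -1.0]]
ft_force: [0.4, 0.3, 0.4]
opening: 0.0465
```

Emit:
send_rows([
  [0,0,0,0,0,0,-0.15],
  [0,0,0,0,0,0,-0.3],
  [0,0,0,0,0,0,-0.5],
  [0,0,0,0,0,0,-0.6],
  [0,0,0,0,0,-0.01,-0.7],
  [0,0,0,0,0,-0.03,-1],
  [0,0,0,0,0,-0.06,-1],
  [0,0,0,0,0,-0.1,-1],
  [0,0,0,0,0,-0.14,-1],
  [0,0,0,0,0,-0.14,-1],
  [0,0,0,0,0,-0.14,-1],
])

```text
t: 41.18
ee_pos: [0.5808, 0.1138, 0.1836]
ee_rot: [[-0.796, -0.605, 0.005], [-0.605, 0.796, 0.0], [-0.004, -0.003, -1.0]]
ft_force: [0.7, 0.9, 0.6]
opening: 0.0883
```

Run:
```python
from look import *
to(.580,.1143,.041,-142.7)
a=save("wrist","w12"); b=save("scene","s12")
s=cv2.resize(b["color"][90:390,160:520,::-1],(720,600)[0:2],interpolation=cv2.INTER_CUBIC)
w=cv2.resize(a["color"][80:380,150:500,::-1],(292,250)); s[:250,428:]=w
cv2.imwrite('pics/fin.png',s)
```

```text
t 41.1833 pos [0.5808 0.1138 0.1836] yaw -142.79 q6 -127.5 F [0.7 0.9 0.6] open 0.0883
 shift [0.0009 0.0013 0.1426] turnz -0.09
```

View pics/fin.png

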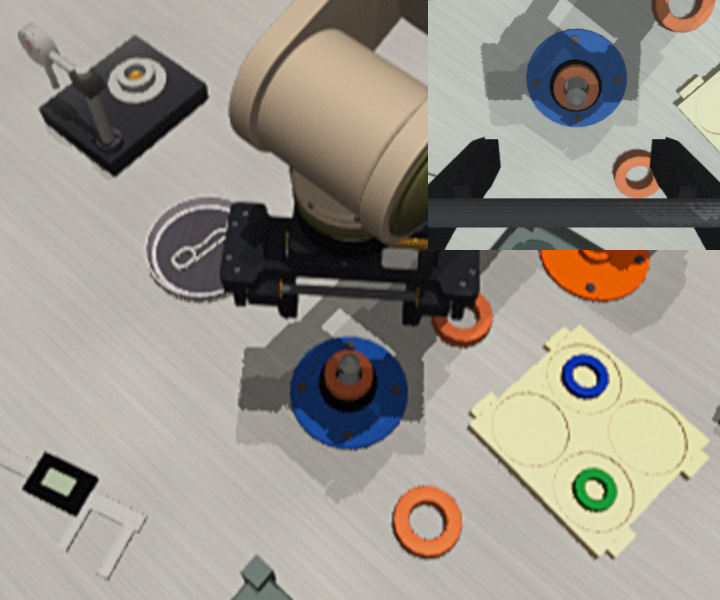

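The final view shows the hub on the spigot (crop 135,80) and the clip in the dish (200,245). Both rings are on the spindle (348,380), and the blue and green rings are untouched. Handing in.

```bash
python3 -c "
from cell import *
print(job_done())"
```

```text
the job is handed in; nothing more can be done
None
```

The job is done and handed in at about 41 s of robot time. I pulled the R-clip level out of the post and laid it flat in the dish. The bronze and black rings then went into the two free tray pockets, and the hub went flange down onto the comparator spigot. After that I put the black ring back on the collar and the bronze ring on top of it.

- **Clip:** it lies flat in the dish. I released it about 4 mm above the floor, because the finger tips would otherwise have touched the dish. The wrist force was within about 2 N before and after the pull; I did not read it during the pull.
- **Hub:** it met the seat at the expected height with about 6 N. In the wrist view its neck and flange matched the predicted circles, with the spigot in the bore.
- **Rings:** I released the black and the bronze ring within about 0.2 mm of their computed seating heights, but the force reading showed little or no contact. The pictures show black on the collar and bronze on top.
- **Left alone:** the blue and green rings are still in their pockets, and nothing fell.
- **Disagreement:** the top and scene cameras differed by about 3 mm in x on the gauge. I used a value between them, and the hub went on without any noticeable side force until it touched the seat.

I viewed 15 pictures, one over the budget.

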